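# Shut the stray slide tray and draw out the wide one

## Robot

A 6-joint arm with a two-finger parallel gripper is mounted at the origin on the work surface. World frame = base frame: x ahead of the robot, y to its left, z up, the work surface at z = 0. Lengths are in mm, angles in rad, forces in N, time in s.
With the tool pointing down it reaches from about 275 to 1000 mm from the base axis. Payload 8.4 kg.
Tool frame: the origin (TCP) lies on the centre line of the jaws, within the pads' length; the fingertips stand 25 mm ahead of it and the grasp point (between the pads) lies 6 mm ahead of it; z points along the fingers, x is the direction in which the jaws open and shut, and the axes are right-handed (so a half turn about z gives the same grasp; the last joint's range is limited). The gripper opens to 85 mm and grips with 20 to 120 N. Pads are 22 mm wide; open, the fingers measure 114 mm over their backs; the gripper's body (76 mm by 85 mm) begins 54 mm behind the grasp point. The pads swing forward as they close: fully open they stand 13 mm farther back than shut.
Start: joints at [-1.123, 0.353, 1.633, -0, 1.155, -0.002], TCP at [271.74, -562.837, 256.281] pointing down, gripper open.
Joint ranges: [-2.63, 2.63], [-0.92, 2.1], [0.06, 2.66], [-1.3, 4.44], [0, 2.69], [-3.02, 3.02]. Speed limits (rad/s): [2.22, 2.22, 2.79, 3.14, 3.14, 3.14].

## Interface

Orientations are given as [roll, pitch, yaw] about the fixed x, y, z axes, in that order (R = Rz(yaw) Ry(pitch) Rx(roll)).
In Python, from rig import r gives the robot as it stands. The module is installed in compiled form; this text tells all that it offers.
- The arm moves only by the tool jog_arm, never from a script. Its argument "deltas" is a list of rows, each an object with "gripper": the gripper command: -1 is fully open, 1 is shut, values between are in proportion; "translation": the shift along the world's x, y, z in units of 10 cm (1.0 is 10 cm), a list of three; "dr": the turn, a rotation vector about the world's x, y, z in units of pi/2 rad (1.0 is pi/2 rad), a list of three. In form: [{"gripper": gripper, "translation": [x, y, z], "dr": [wx, wy, wz]}, ...]. A call has 1 to 12 rows; each row shifts and turns the commanded pose from where the row before left it; what a row does not reach is not made up. A row lasts 1/12 s, in which the tool goes at most 41.7 mm and 7.16 degrees, less where a joint would pass 70% of its speed; a pose out of reach is approached as far as the arm can. A call with a number of a shift or a turn outside -1 to 1 is refused whole. A call with a gripper value outside its range is refused whole. The fingers move at their own pace and stop on an object; "squeeze" is the grip in N (left out, the last holds). Time passes only in rows, so rows that do not move let the fingers close. It gives the time, the measured TCP pose, the force and the opening at its end, in the units of the state.
- r.sense(): the state, without advancing time (a new reading comes with each control period).
- r.grab_frame(name): name is "scene" or "top" or "wrist"; returns the picture (400x640x3 uint8, blue, green, red); there is no depth.
- r.calibration(name): a dict with "mtx" (3x3 intrinsics, pixels), "world_from_camera" (4x4, takes a point from camera to world coordinates). Camera axes: x right, y down, z forward; pixel columns grow to the right and rows downward; lengths in mm; the calibration is good to about 2 mm. A picture is of the moment at which its call begins: read the wrist's pose just before it. calibration takes no time and is no camera call; for the wrist camera it gives the pose at the moment of the call.
- r.sign_off(): hands the job in, once; it reports no verdict.
The state is a dict: "clock": time; "qpos": joint angles; "qvel": joint speeds; "joint_efforts": joint torques, N m; "eef_pos": TCP position; "tcp_rot": TCP orientation; "contact_force": force on the tool from outside, world axes, zero at the start; "wrist_torque": the same for the moment, N m; "opening": opening from 0.0 (shut) to 1.0 (fully open).
Only numpy, scipy, OpenCV 4.12 (cv2) and the standard library are available. Lean on these libraries where they do the work, as an engineer would, in place of code of your own. Each camera call takes 0.05 s, during which the arm holds its last target. There are 200 camera calls.

## Task

On the microscopy bench stand three slide units side by side, each with a tray on rails. One of the two narrow trays has been left open: push it fully home first; only then hook a fingertip behind the upright lip of the wide tray, from above and without pinching the lip, and draw that tray gently all the way out to its stop, so that the slide carrier in it can be got at. Leave the carrier lying in the tray, the other narrow tray shut, and everything else where it stands.

Things in the scene. Friction and masses are not known exactly. Their poses are not given: they have to be found in the camera images.
- board: fixed grey base board, 220 x 460 x 8 mm, origin at its underside's centre; the three units stand on it in a row, 150 mm apart, in any order. A unit's white housing with clear cover is 20 mm wider than its tray, 200 mm deep, its top 70 mm above the table; when a tray is shut the housing's front face stands 55 mm behind the lip's rear face
- wide_lip (a point): Lip of the wide tray (tray 110 mm wide). Upright dark steel plate across the tray's front end, 8 mm thick, as wide as the tray, 38 mm high above the tray floor. This point: middle of its top edge, 60 mm above the table. x points into the housing (tray is drawn out along -x, pushed home along +x), y along the lip, z up. Behind the lip the tray floor is bare for 59 mm, then a ridge 8 mm high.
- wide_tray (a joint): How far the wide tray is drawn out; it starts shut. 0 is fully home (a rigid stop), 0.115 m is fully out (a rigid stop). It runs stiffly, about 1.5 N of friction plus some damping, and stays where it is left.
- carrier: grey slide carrier, 90 x 88 x 12 mm, 0.1 kg or so, with three glass slides; lies loose in the shallow recess of the wide tray (5 to 6 mm of play each way, 8 mm high rims), seen through the clear cover. Origin: centre of its underside
- narrow1_lip (a point): Lip of a narrow tray (tray 70 mm wide). Upright dark steel plate across the tray's front end, 8 mm thick, as wide as the tray, 38 mm high above the tray floor. This point: middle of its top edge, 60 mm above the table. x points into the housing (tray is drawn out along -x, pushed home along +x), y along the lip, z up. Behind the lip the tray floor is bare for 59 mm, then a ridge 8 mm high.
- narrow1_tray (a joint): How far this narrow tray is drawn out; one of the two narrow trays starts some 45 to 85 mm open, the other shut. 0 is fully home (a rigid stop), 0.115 m is fully out (a rigid stop). It runs stiffly, about 1.5 N of friction plus some damping, and stays where it is left.
- narrow2_lip (a point): Lip of a narrow tray (tray 70 mm wide). Upright dark steel plate across the tray's front end, 8 mm thick, as wide as the tray, 38 mm high above the tray floor. This point: middle of its top edge, 60 mm above the table. x points into the housing (tray is drawn out along -x, pushed home along +x), y along the lip, z up. Behind the lip the tray floor is bare for 59 mm, then a ridge 8 mm high.
- narrow2_tray (a joint): How far this narrow tray is drawn out; one of the two narrow trays starts some 45 to 85 mm open, the other shut. 0 is fully home (a rigid stop), 0.115 m is fully out (a rigid stop). It runs stiffly, about 1.5 N of friction plus some damping, and stays where it is left.
- specimen_jar: bystander: screw-top specimen jar, 38 mm wide, 48 mm tall, standing on the table some 60 mm in front of the lip of the narrow tray that is shut. Origin: centre of its underside
- slide_box: bystander: low blue and white slide box, 77 x 62 x 31 mm, lying on the clear cover of one of the narrow units. Origin: centre of its underside
- reagent_bottle: bystander: brown reagent bottle, 68 mm wide, 150 mm tall. Origin: centre of its underside
- beaker: bystander: glass beaker, 70 mm wide, 85 mm tall. Origin: centre of its underside
- tip_rack: bystander: pink and blue box of pipette tips, 115 x 80 x 58 mm. Origin: centre of its underside
- timer: bystander: white bench timer, 70 x 70 x 20 mm. Origin: centre of its underside

How it is judged:
By the outcome, as a careful person would: the job done as asked, in the order asked, and still so for the second after the job is handed in, with the robot touching nothing.
It also fails if it takes over 51 s, if anything falls off the work surface, if the arm or the gripper's body presses on something with over 40 N, if the wrist force passes 120 N, or if a joint passes its speed limit or range.

## Working session

There is one attempt and no reset: what is moved stays moved. The work goes in short steps, Python scripts to look and compute and a tool call to move; the robot and the scene stay as the last step left them, time stands still between calls to the robot, and variables do not carry over. Pictures are saved under pics/ and viewed, about 8 in all and at most 12, crops included, and the job is handed in when it is done.

Besides the shell and the picture viewer there is one more tool, called after "Request:" in YAML: its name, and indented under it one key for each argument. jog_arm: Moves the arm, as the interface text tells. Shifts and turns lie within -1 to 1; 1 stands for 10 cm of shift or pi/2 rad of turn. Its arguments: {"type":"object","properties":{"deltas":{"type":"array"},"squeeze":{"type":"number"}},"required":["deltas"]}

```bash
mkdir -p pics; cat > h.py <<'E'
import numpy as np,cv2
from rig import r
def ray(cal,u,v,z):
    K=np.array(cal["mtx"]);T=np.array(cal["world_from_camera"])
    d=T[:3,:3]@np.linalg.solve(K,[u,v,1.]);o=T[:3,3]
    return o+d*(z-o[2])/d[2]
def proj(cal,p):
    K=np.array(cal["mtx"]);T=np.linalg.inv(np.array(cal["world_from_camera"]))
    c=K@(T[:3,:3]@np.array(p,float)+T[:3,3]);return c[:2]/c[2]
E
python3 - <<'E'
from h import *
print(r.sense())
for n in("top","scene"):
    cv2.imwrite(f"pics/{n}0.png",r.grab_frame(n)); print(n,r.calibration(n))
E
```

```text
{'clock': 0.0, 'qpos': array([-1.12339832e+00,  3.53650506e-01,  1.63417700e+00, -3.96716497e-05,
        1.15522168e+00, -2.39294570e-03]), 'qvel': array([ 0.00031266,  0.00124478,  0.00064474,  0.0005407 , -0.00082613,
        0.00022234]), 'joint_efforts': array([-7.89381120e-04, -6.05243540e+01, -3.42064226e+01, -1.09091609e-04,
        9.51790949e-03, -1.63374585e-05]), 'eef_pos': array([ 271.52478762, -562.41295325,  255.5418574 ]), 'tcp_rot': array([ 3.14155987e+00,  1.45661437e-03, -1.12098935e+00]), 'contact_force': array([0.36368523, 0.13952937, 0.22666673]), 'wrist_torque': array([-0.02988531, -0.05940992,  0.00030217]), 'opening': 1.0001069079386744}
top {'mtx': array([[373.20460128,   0.        , 322.69865332],
       [  0.        , 373.20460128, 202.02348301],
       [  0.        ,   0.        ,   1.        ]]), 'world_from_camera': array([[-1.46227997e-02, -9.98471387e-01,  5.33016158e-02,
         5.70451188e+02],
       [-9.99794507e-01,  1.38520633e-02, -1.48007891e-02,
         3.79800523e+00],
       [ 1.40398270e-02, -5.35070917e-02, -9.98468765e-01,
         1.16158502e+03],
       [ 0.00000000e+00,  0.00000000e+00,  0.00000000e+00,
         1.00000000e+00]])}
scene {'mtx': array([[448.9094685 ,   0.        , 321.66909028],
       [  0.        , 448.9094685 , 197.20931759],
       [  0.        ,   0.        ,   1.        ]]), 'world_from_camera': array([[ 4.48098104e-01,  7.63372345e-01, -4.65264174e-01,
         1.17881147e+03],
       [ 8.93982407e-01, -3.83725676e-01,  2.31408861e-01,
        -2.78394970e+02],
       [-1.88268471e-03, -5.19631858e-01, -8.54388195e-01,
         1.04931766e+03],
       [ 0.00000000e+00,  0.00000000e+00,  0.00000000e+00,
         1.00000000e+00]])}
```

View pics/top0.png

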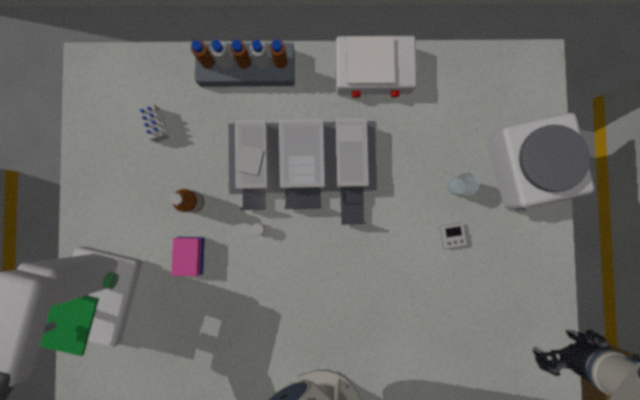

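View pics/scene0.png

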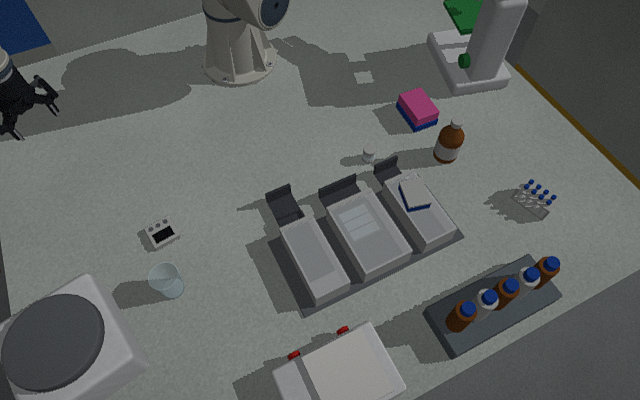

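The top view shows the three units, left to right. The left one is narrow and shut, with the box on it (lip ~255,207) and the jar at ~262,230. The wide one is in the middle (lip ~303,207), and the open narrow one is on the right (lip ~353,222). Next I'll zoom in to measure.

```bash
python3 - <<'E'
from h import *
im=cv2.imread("pics/top0.png");c=im[110:240,220:390]
c=cv2.resize(c,None,fx=4.5,fy=4.5,interpolation=cv2.INTER_CUBIC)
c=cv2.convertScaleAbs(c,alpha=1.6,beta=0)
for k in range(0,130,10):
    cv2.putText(c,str(110+k),(0,int(k*4.5)+4),0,.35,(0,0,255),1);cv2.line(c,(0,int(k*4.5)),(765,int(k*4.5)),(0,0,200),1) if k%20==0 else 0
for k in range(0,170,20):
    cv2.line(c,(int(k*4.5),0),(int(k*4.5),585),(0,0,200),1);cv2.putText(c,str(220+k),(int(k*4.5),10),0,.35,(0,255,0),1)
cv2.imwrite("pics/z1.png",c)
im=cv2.imread("pics/scene0.png");c=im[145:235,250:410]
c=cv2.resize(c,None,fx=5,fy=5,interpolation=cv2.INTER_CUBIC)
c=cv2.convertScaleAbs(c,alpha=1.6,beta=0)
for k in range(0,160,20):
    cv2.line(c,(k*5,0),(k*5,5),(0,0,255),1);cv2.putText(c,str(250+k),(k*5,14),0,.35,(0,0,255),1)
    if k<90: cv2.line(c,(0,k*5),(5,k*5),(0,0,255),1);cv2.putText(c,str(145+k),(0,k*5+10),0,.35,(0,0,255),1)
cv2.imwrite("pics/z2.png",c)
E
```

```text
(no output)
```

View pics/z1.png

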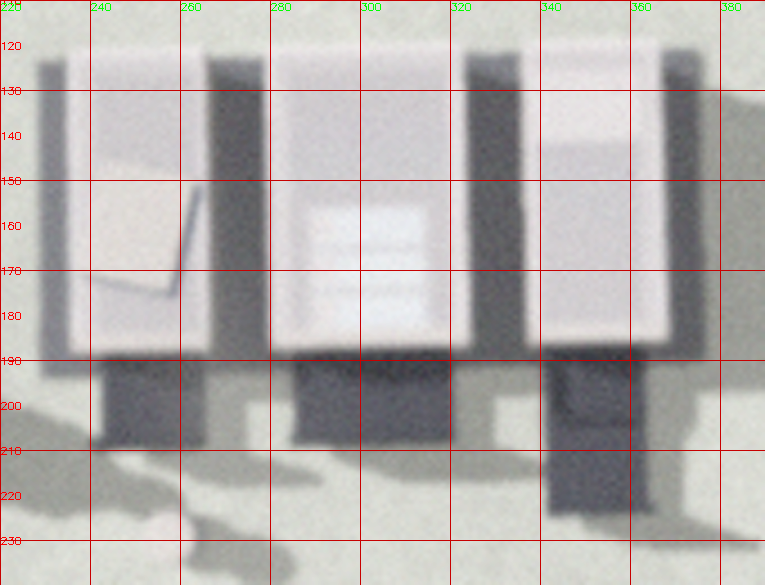

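View pics/z2.png

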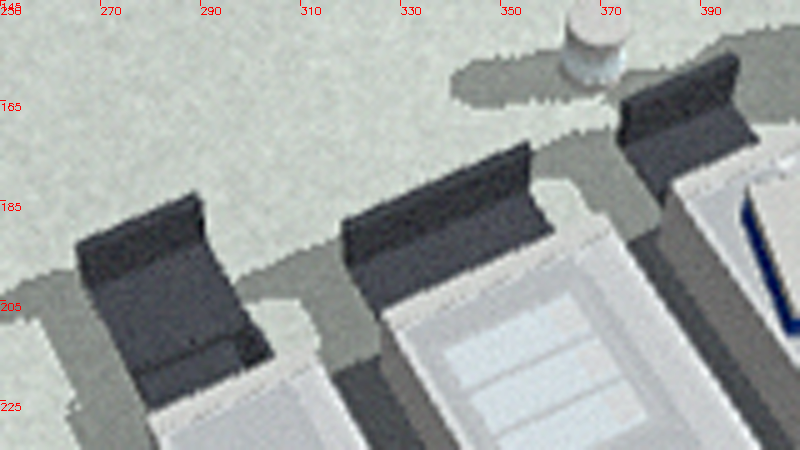

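```bash
python3 - <<'E'
from h import *
t=r.calibration("top");s=r.calibration("scene")
for n,pts in dict(wide=[(284.7,208.7),(320.7,208.3)],open_=[(341.5,224.2),(364.5,223.8)],shut=[(242.5,209.5),(265.5,208.5)]).items():
    print(n,*[ray(t,*p,60)[:2].round(1) for p in pts])
for n,pts in dict(whouse=[(279.5,187.5),(324,187)],ohouse=[(336.5,187),(368,185.5)],shouse=[(235.5,188.5),(266.5,188.5)]).items():
    print(n,*[ray(t,*p,70)[:2].round(1) for p in pts])
for n,pts in dict(wide=[(318.3,188.5),(355.3,173)],open_=[(265,193.5),(289.5,183.3)],shut=[(374,165),(397,155.5)]).items():
    print("scene",n,*[ray(s,*p,60)[:2].round(1) for p in pts])
# board corners at z=8 top
print([ray(t,*p,8)[:2].round(1) for p in [(229,194),(376,190),(375,121),(229,123)]])
print("jar",ray(t,258,225,48).round(),ray(s,369,150,48).round())
E
```

```text
wide [611.1  99.8] [610.8  -6.4]
open_ [563. -67.] [ 563.2 -135. ]
shut [610.5 223.9] [612.5 156.3]
whouse [673.1 113.6] [672.8 -16.8]
ohouse [672.3 -53.6] [ 675.5 -146.3]
shouse [671.9 242.1] [670.7 151.6]
scene wide [612.3  -6.4] [612.8 103.5]
scene open_ [ 564.  -136.7] [563.8 -66.8]
scene shut [612.6 161.2] [613.3 233.3]
[array([660.9, 275.7]), array([ 667.1, -179.5]), array([ 884.4, -181.2]), array([883. , 275.4])]
jar [564. 181.  48.] [555. 180.  48.]
```

Request:
jog_arm:
  deltas:
    - {"gripper":1,"translation":[0.1,0.2,0],"dr":[0,0,-0.048]}
    - {"gripper":1,"translation":[0.2,0.38,0],"dr":[0,0,-0.048]}
    - {"gripper":1,"translation":[0.2,0.38,0],"dr":[0,0,-0.048]}
    - {"gripper":1,"translation":[0.2,0.38,0],"dr":[0,0,-0.048]}
    - {"gripper":1,"translation":[0.2,0.38,0],"dr":[0,0,-0.048]}
    - {"gripper":1,"translation":[0.2,0.38,0],"dr":[0,0,-0.048]}
    - {"gripper":1,"translation":[0.2,0.38,0],"dr":[0,0,0]}
    - {"gripper":1,"translation":[0.2,0.38,0],"dr":[0,0,0]}
    - {"gripper":1,"translation":[0.2,0.38,0],"dr":[0,0,0]}
    - {"gripper":1,"translation":[0.2,0.38,0],"dr":[0,0,0]}
    - {"gripper":1,"translation":[0.2,0.38,0],"dr":[0,0,0]}
    - {"gripper":1,"translation":[0.1,0.2,0],"dr":[0,0,0]}
  squeeze: 20

```text
clock: 1.1
eef_pos: [487.0, -150.7, 256.2]
tcp_rot: [-3.141, 0.001, -1.572]
contact_force: [0.3, -1.0, 0.8]
opening: 0.008
```

Request:
jog_arm:
  deltas:
    - {"gripper":1,"translation":[0.16,0.25,0],"dr":[0,0,0]}
    - {"gripper":1,"translation":[0.16,0.25,0],"dr":[0,0,0]}
    - {"gripper":1,"translation":[0,0,-0.3],"dr":[0,0,0]}
    - {"gripper":1,"translation":[0,0,-0.35],"dr":[0,0,0]}
    - {"gripper":1,"translation":[0,0,-0.35],"dr":[0,0,0]}
    - {"gripper":1,"translation":[0,0,-0.35],"dr":[0,0,0]}
    - {"gripper":1,"translation":[0,0,-0.35],"dr":[0,0,0]}
    - {"gripper":1,"translation":[0,0,-0.25],"dr":[0,0,0]}
    - {"gripper":1,"translation":[0,0,0],"dr":[0,0,0]}

```text
clock: 1.85
eef_pos: [514.2, -103.4, 56.6]
tcp_rot: [3.133, 0.002, -1.573]
contact_force: [-1.8, 0.5, 0.1]
opening: -0.002
```

```bash
python3 - <<'E'
from h import *
print(r.sense()["eef_pos"],r.sense()["contact_force"])
a=r.grab_frame("wrist");b=r.grab_frame("scene")[120:260,220:420]
cv2.imwrite("pics/w1.png",np.vstack([a,cv2.resize(b,(285,200))]) if 0 else np.hstack([cv2.resize(a,(320,200)),cv2.resize(b,(286,200))]))
cv2.imwrite("pics/w1.png",np.hstack([cv2.resize(a,(400,250)),cv2.resize(b,(357,250))]))
E
```

```text
[ 514.23203727 -103.35636375   56.63130979] [-1.82350369  0.52035644  0.13855322]
```

View pics/w1.png

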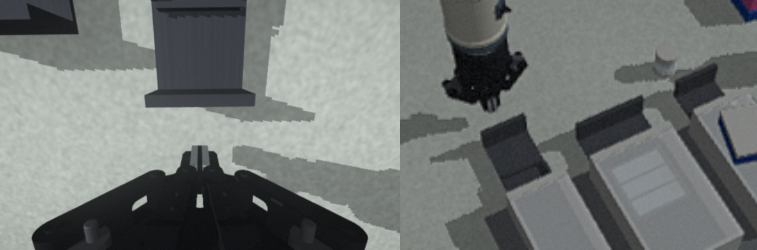

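Request:
jog_arm:
  deltas:
    - {"gripper":1,"translation":[0.12,0.01,0.01],"dr":[0,0,0]}
    - {"gripper":1,"translation":[0.12,0.01,0.01],"dr":[0,0,0]}
    - {"gripper":1,"translation":[0.05,0,0],"dr":[0,0,0]}
    - {"gripper":1,"translation":[0.05,0,0],"dr":[0,0,0]}
    - {"gripper":1,"translation":[0.05,0,0],"dr":[0,0,0]}
    - {"gripper":1,"translation":[0.05,0,0],"dr":[0,0,0]}
    - {"gripper":1,"translation":[0.05,0,0],"dr":[0,0,0]}
    - {"gripper":1,"translation":[0.05,0,0],"dr":[0,0,0]}

```text
clock: 2.62
eef_pos: [571.9, -102.1, 63.4]
tcp_rot: [3.141, 0.0, -1.573]
contact_force: [-1.9, 0.8, 1.3]
opening: 0.005
```

```bash
python3 - <<'E'
from h import *
T=r.calibration("wrist")["world_from_camera"];print(T[:3,3],r.sense()["eef_pos"],r.sense()["contact_force"])
E
```

```text
[ 639.46267393 -101.27554458  181.2184737 ] [ 571.89896691 -102.10233035   63.38498285] [-1.86022631  0.84108117  1.28914496]
```

Request:
jog_arm:
  deltas:
    - {"gripper":1,"translation":[0.04,0,0],"dr":[0,0,0]}
    - {"gripper":1,"translation":[0.04,0,0],"dr":[0,0,0]}
    - {"gripper":1,"translation":[0.04,0,0],"dr":[0,0,0]}
    - {"gripper":1,"translation":[0.04,0,0],"dr":[0,0,0]}
    - {"gripper":1,"translation":[0.03,0,0],"dr":[0,0,0]}

```text
clock: 3.03
eef_pos: [591.2, -102.0, 63.1]
tcp_rot: [3.141, 0.0, -1.573]
contact_force: [-2.3, 0.8, 1.3]
opening: -0.002
```

Request:
jog_arm:
  deltas:
    - {"gripper":1,"translation":[0.02,0,0],"dr":[0,0,0]}
    - {"gripper":1,"translation":[0.02,0,0],"dr":[0,0,0]}
    - {"gripper":1,"translation":[0.02,0,0],"dr":[0,0,0]}

```text
clock: 3.28
eef_pos: [596.8, -102.0, 63.2]
tcp_rot: [3.141, 0.0, -1.573]
contact_force: [-1.3, 0.8, 0.8]
opening: 0.001
```

Request:
jog_arm:
  deltas:
    - {"gripper":1,"translation":[0.02,0,0],"dr":[0,0,0]}
    - {"gripper":1,"translation":[0.02,0,0],"dr":[0,0,0]}

```text
clock: 3.45
eef_pos: [600.8, -102.1, 63.2]
tcp_rot: [3.141, 0.0, -1.573]
contact_force: [-0.9, 1.1, -0.4]
opening: -0.002
```

Request:
jog_arm:
  deltas:
    - {"gripper":1,"translation":[0.01,0,0],"dr":[0,0,0]}
    - {"gripper":1,"translation":[0.01,0,0],"dr":[0,0,0]}

```text
clock: 3.62
eef_pos: [602.4, -102.1, 63.2]
tcp_rot: [3.14, 0.0, -1.573]
contact_force: [-6.2, 0.3, 4.1]
opening: 0.001
```

Request:
jog_arm:
  deltas:
    - {"gripper":1,"translation":[0.01,0,0],"dr":[0,0,0]}
    - {"gripper":1,"translation":[0.01,0,0],"dr":[0,0,0]}

```text
clock: 3.78
eef_pos: [602.5, -102.0, 63.1]
tcp_rot: [3.137, 0.0, -1.573]
contact_force: [-12.0, -0.3, 10.7]
opening: 0.002
```

Request:
jog_arm:
  deltas:
    - {"gripper":1,"translation":[-0.1,0,0],"dr":[0,0,0]}
    - {"gripper":1,"translation":[-0.2,0,0],"dr":[0,0,0]}
    - {"gripper":1,"translation":[0,0,0.3],"dr":[0,0,0]}
    - {"gripper":1,"translation":[0,0,0.35],"dr":[0,0,0]}
    - {"gripper":1,"translation":[0,0,0.35],"dr":[0,0,0]}
    - {"gripper":1,"translation":[0.15,0.3,0],"dr":[0,0,0]}
    - {"gripper":1,"translation":[0.18,0.36,0],"dr":[0,0,0]}
    - {"gripper":1,"translation":[0.18,0.36,0],"dr":[0,0,0]}
    - {"gripper":1,"translation":[0.18,0.36,0],"dr":[0,0,0]}
    - {"gripper":1,"translation":[0.04,0.12,0],"dr":[0,0,0]}
    - {"gripper":1,"translation":[0,0,0],"dr":[0,0,0]}

```text
clock: 4.7
eef_pos: [649.1, 50.9, 163.4]
tcp_rot: [-3.139, 0.001, -1.57]
contact_force: [0.5, -1.1, 0.8]
opening: -0.0
```

```bash
python3 - <<'E'
from h import *
p=r.sense()["eef_pos"];print(p)
cal=r.calibration("wrist");a=r.grab_frame("wrist")
print("tip proj",proj(cal,p-[0,0,25]))
for n,q in dict(lipL=(620,102,60),lipR=(620,-7,60),hL=(673,112,70)).items():print(n,proj(cal,q))
cv2.imwrite("pics/w2.png",a)
cv2.imwrite("pics/top2.png",r.grab_frame("top"))
E
```

```text
[649.14372481  50.87084312 163.42778558]
tip proj [321.09468215 246.49241443]
lipL [259.04724808 237.98679189]
lipR [389.95169894 237.93761011]
hL [239.01422366 177.91414819]
```

View pics/w2.png

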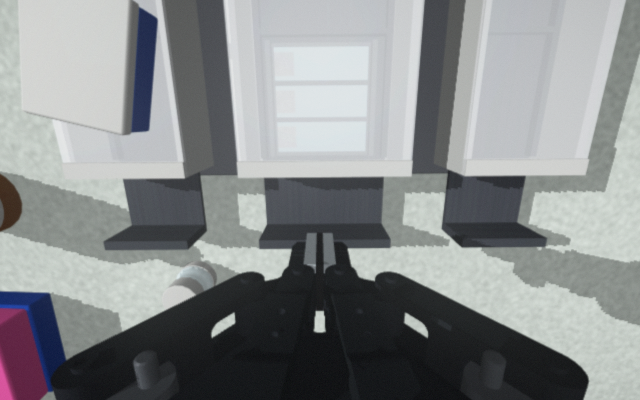

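The narrow tray now looks level with the others. The wide lip (260–390, 238–246) and the housing edge (row 177) match the prediction, so I'll lower the tip into the gap.

Request:
jog_arm:
  deltas:
    - {"gripper":1,"translation":[-0.03,-0.03,-0.2],"dr":[0,0,0]}
    - {"gripper":1,"translation":[0,0,-0.2],"dr":[0,0,0]}
    - {"gripper":1,"translation":[0,0,-0.2],"dr":[0,0,0]}
    - {"gripper":1,"translation":[0,0,-0.15],"dr":[0,0,0]}
    - {"gripper":1,"translation":[0,0,-0.12],"dr":[0,0,0]}
    - {"gripper":1,"translation":[0,0,-0.1],"dr":[0,0,0]}
    - {"gripper":1,"translation":[0,0,0],"dr":[0,0,0]}

```text
clock: 5.38
eef_pos: [643.4, 43.7, 64.4]
tcp_rot: [3.139, -0.0, -1.574]
contact_force: [-0.1, -0.6, -0.4]
opening: -0.002
```

Request:
jog_arm:
  deltas:
    - {"gripper":1,"translation":[-0.03,0,0],"dr":[0,0,0]}
    - {"gripper":1,"translation":[-0.03,0,0],"dr":[0,0,0]}
    - {"gripper":1,"translation":[-0.03,0,0],"dr":[0,0,0]}
    - {"gripper":1,"translation":[-0.03,0,0],"dr":[0,0,0]}
    - {"gripper":1,"translation":[-0.02,0,0],"dr":[0,0,0]}
    - {"gripper":1,"translation":[-0.02,0,0],"dr":[0,0,0]}

```text
clock: 5.88
eef_pos: [629.3, 44.9, 67.0]
tcp_rot: [-3.14, 0.0, -1.573]
contact_force: [1.4, -0.9, 0.5]
opening: -0.001
```

Request:
jog_arm:
  deltas:
    - {"gripper":1,"translation":[-0.01,0,0],"dr":[0,0,0]}
    - {"gripper":1,"translation":[-0.01,0,0],"dr":[0,0,0]}
    - {"gripper":1,"translation":[-0.01,0,0],"dr":[0,0,0]}
    - {"gripper":1,"translation":[-0.01,0,0],"dr":[0,0,0]}
    - {"gripper":1,"translation":[-0.015,0,0],"dr":[0,0,0]}
    - {"gripper":1,"translation":[-0.02,0,0],"dr":[0,0,0]}
    - {"gripper":1,"translation":[-0.02,0,0],"dr":[0,0,0]}
    - {"gripper":1,"translation":[-0.02,0,0],"dr":[0,0,0]}
    - {"gripper":1,"translation":[-0.02,0,0],"dr":[0,0,0]}
    - {"gripper":1,"translation":[-0.02,0,0],"dr":[0,0,0]}
    - {"gripper":1,"translation":[-0.02,0,0],"dr":[0,0,0]}
    - {"gripper":1,"translation":[-0.02,0,0],"dr":[0,0,0]}

```text
clock: 6.88
eef_pos: [609.0, 44.8, 66.3]
tcp_rot: [3.142, -0.0, -1.573]
contact_force: [2.2, -1.5, 1.7]
opening: -0.002
```

Request:
jog_arm:
  deltas:
    - {"gripper":1,"translation":[-0.02,0,0],"dr":[0,0,0]}
    - {"gripper":1,"translation":[-0.02,0,0],"dr":[0,0,0]}
    - {"gripper":1,"translation":[-0.02,0,0],"dr":[0,0,0]}
    - {"gripper":1,"translation":[-0.02,0,0],"dr":[0,0,0]}
    - {"gripper":1,"translation":[-0.02,0,0],"dr":[0,0,0]}
    - {"gripper":1,"translation":[-0.02,0,0],"dr":[0,0,0]}
    - {"gripper":1,"translation":[-0.02,0,0],"dr":[0,0,0]}
    - {"gripper":1,"translation":[-0.02,0,0],"dr":[0,0,0]}
    - {"gripper":1,"translation":[-0.02,0,0],"dr":[0,0,0]}
    - {"gripper":1,"translation":[-0.02,0,0],"dr":[0,0,0]}
    - {"gripper":1,"translation":[-0.02,0,0],"dr":[0,0,0]}
    - {"gripper":1,"translation":[-0.02,0,0],"dr":[0,0,0]}

```text
clock: 7.88
eef_pos: [585.1, 44.9, 66.3]
tcp_rot: [3.142, -0.0, -1.573]
contact_force: [1.6, -2.0, -0.6]
opening: 0.002
```

Request:
jog_arm:
  deltas:
    - {"gripper":1,"translation":[-0.02,0,0],"dr":[0,0,0]}
    - {"gripper":1,"translation":[-0.02,0,0],"dr":[0,0,0]}
    - {"gripper":1,"translation":[-0.02,0,0],"dr":[0,0,0]}
    - {"gripper":1,"translation":[-0.02,0,0],"dr":[0,0,0]}
    - {"gripper":1,"translation":[-0.02,0,0],"dr":[0,0,0]}
    - {"gripper":1,"translation":[-0.02,0,0],"dr":[0,0,0]}
    - {"gripper":1,"translation":[-0.02,0,0],"dr":[0,0,0]}
    - {"gripper":1,"translation":[-0.02,0,0],"dr":[0,0,0]}
    - {"gripper":1,"translation":[-0.02,0,0],"dr":[0,0,0]}
    - {"gripper":1,"translation":[-0.02,0,0],"dr":[0,0,0]}
    - {"gripper":1,"translation":[-0.02,0,0],"dr":[0,0,0]}
    - {"gripper":1,"translation":[-0.02,0,0],"dr":[0,0,0]}

```text
clock: 8.88
eef_pos: [561.1, 44.9, 66.3]
tcp_rot: [-3.142, 0.0, -1.573]
contact_force: [1.7, -2.0, -0.2]
opening: 0.001
```

Request:
jog_arm:
  deltas:
    - {"gripper":1,"translation":[-0.02,0,0],"dr":[0,0,0]}
    - {"gripper":1,"translation":[-0.02,0,0],"dr":[0,0,0]}
    - {"gripper":1,"translation":[-0.02,0,0],"dr":[0,0,0]}
    - {"gripper":1,"translation":[-0.02,0,0],"dr":[0,0,0]}
    - {"gripper":1,"translation":[-0.02,0,0],"dr":[0,0,0]}
    - {"gripper":1,"translation":[-0.02,0,0],"dr":[0,0,0]}
    - {"gripper":1,"translation":[-0.02,0,0],"dr":[0,0,0]}
    - {"gripper":1,"translation":[-0.02,0,0],"dr":[0,0,0]}
    - {"gripper":1,"translation":[-0.02,0,0],"dr":[0,0,0]}
    - {"gripper":1,"translation":[-0.02,0,0],"dr":[0,0,0]}

```text
clock: 9.72
eef_pos: [541.1, 44.9, 66.3]
tcp_rot: [3.142, 0.0, -1.573]
contact_force: [2.7, -1.7, 0.3]
opening: 0.003
```

Request:
jog_arm:
  deltas:
    - {"gripper":1,"translation":[-0.02,0,0],"dr":[0,0,0]}
    - {"gripper":1,"translation":[-0.02,0,0],"dr":[0,0,0]}
    - {"gripper":1,"translation":[-0.02,0,0],"dr":[0,0,0]}
    - {"gripper":1,"translation":[-0.02,0,0],"dr":[0,0,0]}
    - {"gripper":1,"translation":[-0.02,0,0],"dr":[0,0,0]}
    - {"gripper":1,"translation":[-0.02,0,0],"dr":[0,0,0]}
    - {"gripper":1,"translation":[-0.02,0,0],"dr":[0,0,0]}
    - {"gripper":1,"translation":[-0.02,0,0],"dr":[0,0,0]}
    - {"gripper":1,"translation":[-0.02,0,0],"dr":[0,0,0]}
    - {"gripper":1,"translation":[-0.02,0,0],"dr":[0,0,0]}

```text
clock: 10.55
eef_pos: [521.1, 44.9, 66.3]
tcp_rot: [3.142, 0.0, -1.573]
contact_force: [2.2, -1.4, 0.9]
opening: -0.002
```

Request:
jog_arm:
  deltas:
    - {"gripper":1,"translation":[-0.01,0,0],"dr":[0,0,0]}
    - {"gripper":1,"translation":[-0.01,0,0],"dr":[0,0,0]}
    - {"gripper":1,"translation":[-0.01,0,0],"dr":[0,0,0]}

```text
clock: 10.8
eef_pos: [518.2, 44.9, 66.3]
tcp_rot: [-3.142, 0.0, -1.573]
contact_force: [1.7, -0.8, 0.5]
opening: 0.001
```

Request:
jog_arm:
  deltas:
    - {"gripper":1,"translation":[-0.01,0,0],"dr":[0,0,0]}
    - {"gripper":1,"translation":[-0.01,0,0],"dr":[0,0,0]}

```text
clock: 10.97
eef_pos: [516.2, 44.9, 66.3]
tcp_rot: [-3.142, -0.0, -1.573]
contact_force: [2.1, -1.3, 0.2]
opening: 0.001
```

Request:
jog_arm:
  deltas:
    - {"gripper":1,"translation":[-0.01,0,0],"dr":[0,0,0]}
    - {"gripper":1,"translation":[-0.01,0,0],"dr":[0,0,0]}

```text
clock: 11.13
eef_pos: [515.8, 44.9, 66.5]
tcp_rot: [-3.138, 0.0, -1.573]
contact_force: [9.3, -0.9, -6.8]
opening: 0.001
```

Request:
jog_arm:
  deltas:
    - {"gripper":1,"translation":[-0.01,0,0],"dr":[0,0,0]}
    - {"gripper":1,"translation":[-0.01,0,0],"dr":[0,0,0]}

```text
clock: 11.3
eef_pos: [515.7, 45.1, 66.8]
tcp_rot: [-3.134, 0.0, -1.573]
contact_force: [14.5, -0.6, -9.5]
opening: 0.001
```

Request:
jog_arm:
  deltas:
    - {"gripper":1,"translation":[0.05,0,0],"dr":[0,0,0]}
    - {"gripper":1,"translation":[0.08,0,0],"dr":[0,0,0]}
    - {"gripper":1,"translation":[0,0,0],"dr":[0,0,0]}
    - {"gripper":1,"translation":[0,0,0.2],"dr":[0,0,0]}
    - {"gripper":1,"translation":[0,0,0.3],"dr":[0,0,0]}
    - {"gripper":1,"translation":[0,0,0.35],"dr":[0,0,0]}
    - {"gripper":1,"translation":[0,0,0.35],"dr":[0,0,0]}
    - {"gripper":1,"translation":[-0.2,-0.3,0.1],"dr":[0,0,0]}
    - {"gripper":1,"translation":[-0.2,-0.36,0],"dr":[0,0,0]}
    - {"gripper":1,"translation":[-0.2,-0.36,0],"dr":[0,0,0]}
    - {"gripper":1,"translation":[-0.2,-0.36,0],"dr":[0,0,0]}
    - {"gripper":1,"translation":[0,0,0],"dr":[0,0,0]}

```text
clock: 12.3
eef_pos: [441.2, -97.2, 196.0]
tcp_rot: [3.138, -0.001, -1.577]
contact_force: [-0.8, 0.9, -0.5]
opening: -0.001
```

```bash
python3 - <<'E'
from h import *
print(r.sense()["clock"],r.sense()["eef_pos"],r.sense()["contact_force"])
a=r.grab_frame("top");cv2.imwrite("pics/top3.png",a)
b=r.grab_frame("scene");cv2.imwrite("pics/scene3.png",b)
f=lambda i,s:cv2.convertScaleAbs(cv2.resize(i,None,fx=s,fy=s,interpolation=cv2.INTER_CUBIC),alpha=1.5)
A=f(a[110:260,220:390],3);B=f(b[110:260,235:425],1.5)
c=np.zeros((450,800,3),np.uint8);c[:,:510]=A;c[:225,512:512+285]=B
cv2.imwrite("pics/end.png",c)
t=r.calibration("top")
for n,p in dict(wide=(496.5,47,60),open_shutnow=(612,-101,60)).items():print(n,proj(t,p))
E
```

```text
12.3 [441.20270265 -97.19141327 195.97966659] [-0.79254038  0.89637432 -0.48288661]
wide [303.08031398 247.46943525]
open_shutnow [352.69357224 207.43580005]
```

View pics/end.png

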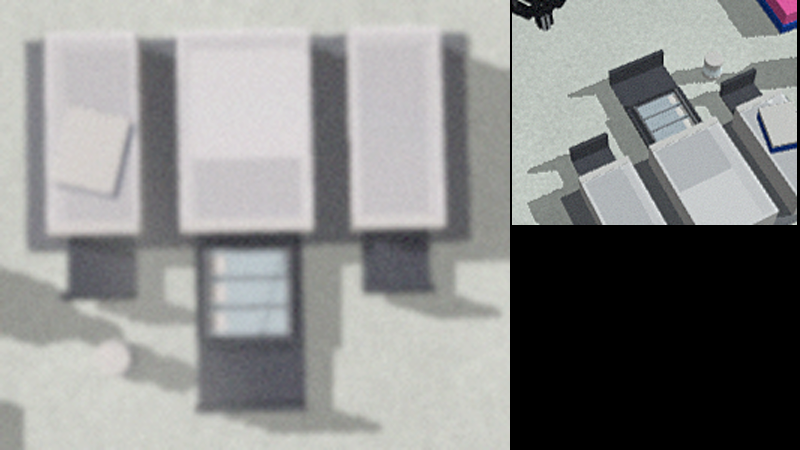

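The wide lip is at row ~246.7 (247.5 expected at full travel) and the pushed tray's lip at ~207.3 (207.4 expected when shut). The carrier is lying in its recess, and the jar and box look unmoved.

```bash
python3 -c "
from rig import r
print(r.sign_off())"
```

```text
the job is handed in; nothing more can be done
None
```

The job is done and handed in at about 12.4 s of the 51 s allowed. I pushed the open narrow tray (right-hand unit, about 48 mm out) fully home. Only then did I hook the shut fingers behind the wide tray's lip from above and draw that tray out at about 24 mm/s.

- **Stops:** Each tray stopped with a clear force rise: about 12 N along x for the narrow tray at home and about 14.5 N for the wide tray fully out. Finger travel with the wide tray was about 115 mm, which matches its full range.
- **Final pictures:** Both lips were within about a pixel of where they should be. The carrier and its slides lay in the recess, the other narrow tray was shut, and the jar and slide box looked unmoved.
- **Other bystanders:** I did not re-measure the bottle, beaker, tip rack or timer at the end; the arm did not go near them.
- **Arm:** It ended clear of everything, at a tool height of about 196 mm. No check failed or disagreed.

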